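# Hang the arched frame to drip, then open the safety cap of the cleaner

## Task

Get ready to wash the arched metal frame: lift it by its handle, drape it over the horizontal drip bar so that its two legs straddle the bar, and let go of it. Then open the cleaner bottle: press its push-and-turn safety cap down, twist it free anticlockwise (seen from above) while it is down, lift it straight up about 5 cm and finish while still holding the cap there above the open bottle. Leave the frame hanging and do not disturb the jar, the screwdriver or the plastic ring.

Things in the scene. Friction and masses are not known exactly. Their poses are not given: they have to be found in the camera images.
- frame_grip (a point): Handle centre of the arched frame, a loose aluminium inverted U of flat bar that starts standing on its two feet. Handle: upright black block on top of the arch, 26 mm along x, 16 mm along y, to 25 mm above this point; the arch's outer top is 30 mm below it, the feet 130 mm below it. z up the handle, x from leg to leg, y across the bar's width.
- frame_crown (a point): Middle of the underside of the frame's arch, 35 mm below frame_grip, same axes: the point that rests on the drip bar; hung, it is 6 mm above rail_mid with its y axis roughly along the bar.
- frame: The whole arched frame, about 0.25 kg; origin between its feet at foot level, same axes. Legs at x = +-47 mm, 90 mm free between them, 118 mm over the feet; flat bar 5 mm thick, 44 mm wide along y. Centre of mass about 45 mm below the crown, so it hangs stably.
- rail_mid (a point): Middle of the axis of the drip bar, a fixed horizontal steel bar 12 mm thick, axis 150 mm above the table, along this point's y; z up. Posts of 12 mm stand under it 125 mm either side of the middle and do not rise above it. The frame is to hang within 100 mm of the middle.
- rail: The drip bar with the steel pan under it, 170 mm by 280 mm, rim 14 mm high; origin on the table below the middle of the bar, same axes.
- bottle_mouth (a point): Centre of the neck rim of the cleaner bottle, 162 mm above the table, z up; hidden inside the cap at the start. The white bottle is 90 mm in diameter; its shoulders slope in from 68 mm below this point to the neck, 26 mm in diameter, 36 mm below it.
- bottle: The same bottle, clamped in a steel holder plate of 120 mm by 110 mm: it cannot move or turn. Origin on the table under the bottle's axis, z up.
- cap_mid (a point): Centre of the safety cap: loose, round, grey, ribbed, 50 mm in diameter, 40 mm tall (20 mm above and below this point), about 60 g; grip it across any diameter. Shut, this point is 3 mm above bottle_mouth and its axes are parallel to the bottle's. A spring (4 N at first, 7 N at 5 mm, 9.5 N at 9 mm down) holds it up in a locking notch.
- cap: The same cap; origin at the centre of its lower rim, z up. To open: press it down over 5 mm (7 is good, it bottoms at 9) and, kept down, turn it anticlockwise seen from above (+ about z) by 50 to 70 degrees (stop at about 73); then it lifts straight off. Not pressed, it turns only a few degrees and cannot be pulled off.
- jar_mid (a point): Bystander: centre of a small closed white jar with a smooth metal lid, 48 mm in diameter, 62 mm tall. Leave alone.
- driver_grip (a point): Bystander: handle of a screwdriver 200 mm long lying on the table. Leave alone.
- collar_mid (a point): Bystander: centre of a white plastic ring 48 mm in diameter and 14 mm tall lying on the table. Leave alone.
Not all that is in view belongs to the job. Of the things that look like the frame, the middle-sized one is meant.

How it is judged:
On the way, in this order (a step that is already met when the one before it is completed fails the run):
1. the arched frame hangs over the drip bar, legs either side, let go and at rest (z of frame_crown in the frame of rail_mid between -0.004 and 0.018 m and x of frame_crown in the frame of rail_mid between -0.03 and 0.03 m and y of frame_crown in the frame of rail_mid between -0.1 and 0.1 m and angle between the y axis of frame_grip and the y axis of rail_mid, either way round below 0.6 rad and angle between frame_grip's own z axis and vertical below 0.4 rad and contact force between frame and rail above 0.5 N and contact force between frame and the arm below 0.1 N and contact force between frame and the fingers below 0.1 N and linear speed of frame below 0.05 m/s), for 0.2 s.
2. the cap is pressed down at least 4 mm (z of cap_mid in the frame of bottle_mouth below -0.001 m).
3. the cap has been turned by at least 35 degrees while still seated on the neck (angle between the x axis of cap_mid and the x axis of bottle, either way round above 0.61 rad and z of cap_mid in the frame of bottle_mouth below 0.01 m).
At the end, for the whole second after the job is handed in: Cap gripped, still, clear of the bottle: its centre 35-150 mm above the rim, within 50 mm of the axis, tilt < 0.4 rad. Frame hangs at rest on the bar, untouched by the robot: crown -4 to 18 mm above the bar axis, within 30 mm across and 100 mm along, yaw within 0.6, tilt < 0.4 rad (all of step 1 and z of cap_mid in the frame of bottle_mouth between 0.035 and 0.15 m and horizontal distance between cap_mid and bottle_mouth below 0.05 m and angle between cap_mid's own z axis and vertical below 0.4 rad and contact force between cap and the fingers above 1 N and contact force between cap and bottle below 0.1 N and linear speed of cap below 0.05 m/s); the arm keeps its last pose, push and grip.
It fails at once if the small jar is moved by more than 30 mm (distance of jar_mid from where it was at the start of the episode above 0.03 m).
It fails at once if the screwdriver is moved by more than 30 mm (distance of driver_grip from where it was at the start of the episode above 0.03 m).
It fails at once if the plastic ring is moved by more than 30 mm (distance of collar_mid from where it was at the start of the episode above 0.03 m).
It also fails if it takes over 58 s, if anything falls off the work surface, if the arm or the gripper's body presses on something with over 40 N, if the wrist force passes 120 N, or if a joint passes its speed limit or range.

## Robot

A 6-joint arm with a two-finger parallel gripper is mounted at the origin on the work surface. World frame = base frame: x ahead of the robot, y to its left, z up, the work surface at z = 0. Lengths are in m, angles in rad, forces in N, time in s.
With the tool pointing down it reaches from about 0.35 to 0.775 m from the base axis. Payload 7.3 kg.
Tool frame: the origin (TCP) lies at the very end of the fingers, on their centre line; the grasp point (between the pads) lies 19 mm behind it; x points along the fingers, y is the direction in which the jaws open and shut, and the axes are right-handed (so a half turn about x gives the same grasp; the last joint's range is limited). The gripper opens to 92 mm and grips with 3 to 60 N. Pads are 19 mm wide; open, the fingers measure 130 mm over their backs; the gripper's body (75 mm by 190 mm) begins 47 mm behind the grasp point.
Start: joints at [-0.146, 0.342, 1.524, -0, 1.275, -0.146], TCP at [0.525, 0, 0.227] pointing down, gripper open.
Joint ranges: [-2.53, 2.53], [-0.77, 2.02], [0.04, 2.7], [-1, 4.14], [0.28, 2.66], [-3.11, 3.11]. Speed limits (rad/s): [2.57, 2.57, 3.14, 3.14, 3.14, 3.14].

## Interface

Orientations are given as a rotation vector (axis times angle).
In Python, from workcell import sense, snapshot, job_done, search_frame, spot_point gives the robot as it stands. The module is installed in compiled form; this text tells all that it offers.
- The arm moves only by the tool send_rows, never from a script. Its argument "targets" is text: rows parted by semicolons, each of 6 numbers parted by spaces: the shift along the tool's x, y, z in m, then the turn, a rotation vector about the tool's x, y, z in rad. A call has 1 to 20 rows; each row is the pose to reach, as a shift and turn from the pose measured when the call began, along the tool's axes at that moment; what a row does not reach only later rows make up. A row lasts 1/10 s, in which the tool goes at most 50 mm and 8.59 degrees, less where a joint would pass 70% of its speed; a pose out of reach is approached as far as the arm can. A call with a gripper value outside its range is refused whole. "claw" is the finger opening in m, from 0 to 0.0918, set as the call begins (left out, the last holds). The fingers move at their own pace and stop on an object; "squeeze" is the grip in N (left out, the last holds). Time passes only in rows, so rows that repeat a pose let the fingers close. It gives the time, the measured TCP pose, the force and the opening at its end, in the units of the state.
- sense(): the state, without advancing time (a new reading comes with each control period).
- snapshot(name): name is "scene" or "side" or "wrist"; returns a dict with "image" (384x512x3 uint8, blue, green, red), "range_z" (384x512 float32, m along the optical axis (not along the pixel's ray), 0 where there is no reading), "fx", "fy", "cx", "cy" (pixels), "eye" and "orientation" of the camera in the world; the wrist camera has in their place "tool_from_camera" (4x4, takes a point from camera to tool coordinates, whose origin is the TCP and whose axes are the tool frame's). Camera axes: x right, y down, z forward; pixel columns grow to the right and rows downward; lengths in m; the calibration is good to about 2 mm. A picture is of the moment at which its call begins: read the wrist's pose just before it.
- job_done(): hands the job in, once; it reports no verdict.
Trained networks look in the newest picture that a camera, given by its name, has taken for a name from the list of things; names that differ only in an ending like _2 or _b are one class to them, and where a whole thing is asked for, a point or a joint stands for the part that bears it (a point fixed in the world has none). Each returns a list of dicts, best first, with "conf" (0 to 1); they miss things now and then, are a little off and sometimes report something else, mostly with a low value. They report only what shows in the picture. A call takes as long as a camera call. They do not tell look-alikes from the thing itself.
- search_frame(camera, target): "box" ([left, top, right, bottom] in pixels, round what is visible of it).
- spot_point(camera, target): "uv" ([column, row] in pixels: a listed point, or the origin of a listed thing).
The state is a dict: "time_s": time; "qpos": joint angles; "joint_velocities": joint speeds; "tau": joint torques, N m; "position": TCP position; "ee_rot": TCP orientation; "contact_force": force on the tool from outside, world axes, zero at the start; "torque": the same for the moment, N m; "width": opening from 0.0 (shut) to 1.0 (fully open).
Only numpy, scipy, OpenCV 4.12 (cv2) and the standard library are available. Lean on these libraries where they do the work, as an engineer would, in place of code of your own. Each camera call takes 0.05 s, during which the arm holds its last target.

## Working session

There is one attempt and no reset: what is moved stays moved. The work goes in short steps, Python scripts to look and compute and a tool call to move; the robot and the scene stay as the last step left them, time stands still between calls to the robot, and variables do not carry over. Pictures are saved under pics/ and viewed, and the job is handed in when it is done.

Besides the shell and the picture viewer there is one more tool, called after ">>>" in YAML: its name, and indented under it one key for each argument. send_rows: Moves the arm, as the interface text tells. Its arguments: {"type":"object","properties":{"targets":{"type":"string"},"claw":{"type":"number"},"squeeze":{"type":"number"}},"required":["targets"]}

```bash
mkdir -p pics; cat > h.py <<'E'
import numpy as np,cv2,json
from scipy.spatial.transform import Rotation as R
from workcell import *
def rot(o):
    o=np.array(o,float)
    return o if o.shape==(3,3) else R.from_rotvec(o).as_matrix() if o.size==3 else R.from_quat(o).as_matrix()
def tcp():
    s=sense();T=np.eye(4);T[:3,:3]=rot(s['ee_rot']);T[:3,3]=s['position'];return T
def snap(n):
    T=tcp();d=snapshot(n)
    if 'tool_from_camera' in d: M=T@np.array(d['tool_from_camera'])
    else:
        M=np.eye(4);M[:3,:3]=rot(d['orientation']);M[:3,3]=d['eye']
    d['M']=M;return d
def cloud(d):
    z=d['range_z'];v,u=np.mgrid[:z.shape[0],:z.shape[1]]
    P=np.stack([(u-d['cx'])/d['fx']*z,(v-d['cy'])/d['fy']*z,z],-1)
    W=P@d['M'][:3,:3].T+d['M'][:3,3];W[z<=0]=np.nan;return W
def ray(d,uv,zp):
    r=d['M'][:3,:3]@np.array([(uv[0]-d['cx'])/d['fx'],(uv[1]-d['cy'])/d['fy'],1]);e=d['M'][:3,3]
    return e+r*(zp-e[2])/r[2]
E
cat > a.py <<'E'
from h import *
print(sense())
for n in ['scene','side','wrist']:
    d=snap(n);cv2.imwrite(f'pics/{n}0.png',d['image']);np.savez(f'{n}0.npz',**{k:v for k,v in d.items()})
    print(n,d['fx'],d['cx'],d['cy'],d['M'].round(3).tolist())
    for t in ['frame_grip','frame_crown','frame','rail_mid','bottle_mouth','bottle','cap_mid','jar_mid','driver_grip','collar_mid']:
        r=spot_point(n,t);print(t,[(np.round(x['uv']).tolist(),round(x['conf'],2)) for x in r][:5])
    print([(np.round(x['box']).tolist(),round(x['conf'],2)) for x in search_frame(n,'frame')])
E
python3 a.py
```

```text
{'time_s': 0.0, 'qpos': array([-1.46038597e-01,  3.42702762e-01,  1.52505587e+00, -3.42568320e-05,
        1.27536593e+00, -1.45998767e-01]), 'joint_velocities': array([ 0.00086597, -0.00048276,  0.00087453, -0.00182405, -0.00085178,
        0.00243436]), 'tau': array([ 7.61924657e-04, -4.31245601e+01, -2.44219762e+01,  7.17750052e-02,
        5.59406646e-02, -1.04314388e-04]), 'position': array([5.24582947e-01, 5.28010214e-05, 2.26041752e-01]), 'ee_rot': array([ 1.2086426 ,  1.21044531, -1.21025102]), 'contact_force': array([0.13046347, 0.47042977, 0.11522061]), 'torque': array([ 0.03547373,  0.01649931, -0.00294496]), 'width': 1.001516220513396}
scene 394.6139278952149 256.53731536997384 188.92864266426474 [[-0.879, 0.259, -0.4, 0.954], [0.477, 0.492, -0.728, 0.752], [0.008, -0.831, -0.556, 0.703], [0.0, 0.0, 0.0, 1.0]]
frame_grip [([268.0, 178.0], 0.85), ([223.0, 188.0], 0.64), ([301.0, 137.0], 0.6)]
frame_crown [([302.0, 151.0], 0.89), ([267.0, 188.0], 0.8), ([222.0, 198.0], 0.62), ([268.0, 179.0], 0.38)]
frame [([298.0, 183.0], 0.83), ([220.0, 216.0], 0.64), ([266.0, 214.0], 0.6
[... 1058 characters left out ...]
14.0, 118.0, 387.0, 206.0], 0.78), ([212.0, 160.0, 238.0, 205.0], 0.67)]
wrist 268.57093634817534 256.80318792820765 192.7852316157384 [[1.0, 0.001, -0.001, 0.524], [0.001, -0.964, -0.267, 0.073], [-0.001, 0.267, -0.964, 0.384], [0.0, 0.0, 0.0, 1.0]]
frame_grip [([226.0, 220.0], 0.96), ([328.0, 256.0], 0.87)]
frame_crown [([227.0, 207.0], 0.8), ([328.0, 248.0], 0.77)]
frame [([315.0, 228.0], 0.76), ([236.0, 188.0], 0.75)]
rail_mid []
bottle_mouth [([235.0, 189.0], 0.55)]
bottle [([233.0, 190.0], 0.41)]
cap_mid [([429.0, 59.0], 0.34)]
jar_mid []
driver_grip []
collar_mid [([386.0, 203.0], 0.72), ([224.0, 206.0], 0.6)]
[([295.0, 204.0, 325.0, 249.0], 0.9), ([191.0, 174.0, 276.0, 234.0], 0.85)]
```

View pics/scene0.png

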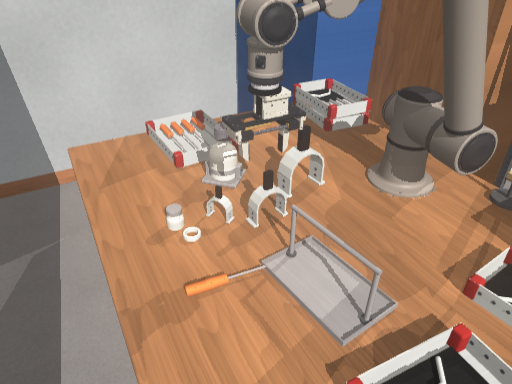

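View pics/side0.png

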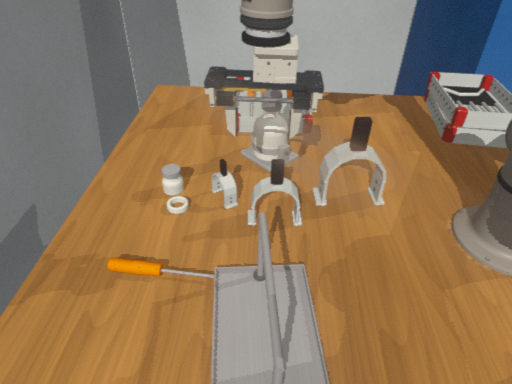

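View pics/wrist0.png

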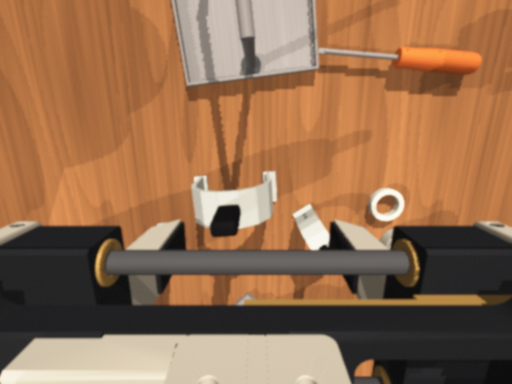

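```bash
cat > b.py <<'E'
from h import *
for n in ['scene','side','wrist']:
    d=dict(np.load(n+'0.npz'));W=cloud(d)
    pts={'scene':[(268,172),(223,184),(301,133),(332,237),(223,120),(173,210),(211,286),(191,235)],'side':[(276,165),(224,164),(361,126),(273,90),(168,175),(138,268)],'wrist':[(226,220),(328,256),(386,203),(429,59)]}[n]
    for p in pts: print(n,p,W[p[1],p[0]].round(3))
E
python3 b.py
```

```text
scene (268, 172) [ 0.495 -0.02   0.156]
scene (223, 184) [ 0.535 -0.235  0.006]
scene (301, 133) [ 0.332 -0.111  0.195]
scene (332, 237) [0.505 0.27  0.154]
scene (223, 120) [ 0.618 -0.023  0.329]
scene (173, 210) [ 0.742 -0.1    0.064]
scene (211, 286) [0.742 0.156 0.017]
scene (191, 235) [ 0.713 -0.054 -0.001]
side (276, 165) [ 0.495 -0.018  0.149]
side (224, 164) [ 0.608 -0.084  0.101]
side (361, 126) [ 0.323 -0.109  0.195]
side (273, 90) [ 0.509 -0.301  0.184]
side (168, 175) [ 0.738 -0.09   0.058]
side (138, 268) [0.74  0.152 0.021]
wrist (226, 220) [ 0.495 -0.018  0.15 ]
wrist (328, 256) [0.546 0.03  0.306]
wrist (386, 203) [ 0.718 -0.05  -0.002]
wrist (429, 59) [0.734 0.143 0.024]
```

The pictures show the middle-sized frame at scene (268,178) with its handle top near z=0.155, which matches 130+25 mm. The bar runs at about (332,237), and the bottle stands behind the frame. Next I'll get exact poses from the depth.

```bash
cat > c.py <<'E'
from h import *
def box2(P):
    r=cv2.minAreaRect(P[:,:2].astype(np.float32)*1000);return np.round(r[0],1),np.round(r[1],1),round(r[2],1)
for n in ['scene','side','wrist']:
    d=dict(np.load(n+'0.npz'));W=cloud(d);im=d['image'];dark=im.max(-1)<70
    P=W.reshape(-1,3);x,y,z=P.T
    D=dark.reshape(-1)
    m=D&(abs(x-.495)<.05)&(abs(y+.02)<.05)&(z>.09)&(z<.165)
    print(n,'handle',m.sum(),box2(P[m]) if m.sum()>5 else '', P[m,2].max() if m.sum() else '')
    m2=m&(z>.146); print(' top',m2.sum(),box2(P[m2]) if m2.sum()>5 else '')
    m=(~D)&(abs(x-.495)<.08)&(abs(y+.02)<.07)&(z>.01)&(z<.11)
    Q=P[m]
    if m.sum()>20:
        print(' arch',m.sum(),box2(Q),Q[:,2].max()); 
        for lo,hi in [(.01,.03),(.03,.06),(.06,.09),(.09,.11)]:
            q=Q[(Q[:,2]>lo)&(Q[:,2]<hi)]
            if len(q)>8: print('  ',lo,len(q),box2(q))
    m=(abs(x-.505)<.12)&(abs(y-.27)<.2)&(z>.135)&(z<.165)
    if m.sum()>20:
        Q=P[m];c=Q.mean(0);u,s,v=np.linalg.svd(Q-c);print(' rail',m.sum(),c.round(4),v[0].round(3),Q.min(0).round(3),Q.max(0).round(3))
    m=(abs(x-.505)<.12)&(abs(y-.27)<.2)&(z>.004)&(z<.025)
    if m.sum()>20: print(' pan',box2(P[m]))
    m=(abs(x-.509)<.06)&(y<-.24)&(y>-.40)&(z>.125)&(z<.2)
    if m.sum()>20:
        Q=P[m];print(' cap',m.sum(),Q.min(0).round(3),Q.max(0).round(3),np.median(Q,0).round(3))
        q=Q[Q[:,2]>.178];print('  top',len(q),q.min(0),q.max(0),q.mean(0)) if len(q) else 0
    for nm,uv,zz in [('cap',{'scene':(223,129),'side':(273,100)}.get(n),.165),('mouth',{'scene':(225,131),'side':(270,102)}.get(n),.162),('bottle',{'scene':(225,177),'side':(268,160)}.get(n),0),('grip',{'scene':(268,178),'side':(276,170)}.get(n),.13)]:
        if uv: print(' net',nm,ray(d,uv,zz).round(3))
E
python3 c.py
```

```text
scene handle 0  
 top 0 
 arch 681 (array([494.6, -26.4]), array([110.8,  49.8]), 4.6) 0.10963786193244696
   0.01 117 (array([494. , -25.6]), array([110.9,  46.6]), 3.1)
   0.03 173 (array([492.6, -27. ]), array([102.7,  48.5]), 4.3)
   0.06 181 (array([494.1, -26.3]), array([96.5, 49. ]), 4.9)
   0.09 210 (array([493.4, -25.8]), array([67.1, 47.6]), 2.2)
 rail 678 [0.5011 0.281  0.1538] [-0.12   0.993 -0.004] [0.479 0.132 0.135] [0.522 0.394 0.16 ]
 pan (array([504.8, 272.7]), array([238.7, 391.4]), 0.3)
 cap 251 [ 0.49  -0.31   0.126] [ 0.537 -0.256  0.19 ] [ 0.521 -0.269  0.166]
  top 83 [ 0.50188704 -0.31015916  0.17817542] [ 0.53552293 -0.25566212  0.18974371] [ 0.52070143 -0.27839831  0.18526066]
 net cap [ 0.499 -0.301  0.165]
 net mouth [ 0.497 -0.29   0.162]
 net bottle [ 0.508 -0.28   0.   ]
 net grip [ 0.489 -0.03   0.13 ]
side handle 157 (array([492.1, -19.3]), array([20.9,  5.9]), 8.4) 0.14534136870026843
 top 0 
 arch 738 (array([493.2, -26.7]), array([102. ,  48.3]), 4.5) 0.10964349938223711
   0.01 51 (array([486.3,  -7.7]), array([102.2,  39.8]), 26.6)
   0.03 96 (a
[... 594 characters left out ...]
]
 net bottle [ 0.513 -0.262  0.   ]
 net grip [ 0.495 -0.028  0.13 ]
wrist handle 713 (array([492.7, -25.4]), array([24.1, 15.3]), 2.9) 0.1556981811749916
 top 414 (array([492.8, -25.5]), array([24.1, 15.1]), 1.6)
 arch 2498 (array([492.1, -26.2]), array([101.4,  44.5]), 3.9) 0.10975701332507254
   0.01 54 (array([491.1, -13. ]), array([98.5, 17.8]), 3.9)
   0.03 127 (array([492.1, -25.8]), array([101.4,  43.5]), 3.9)
   0.06 951 (array([492.3, -26.2]), array([96.4, 44.3]), 3.7)
   0.09 1366 (array([492. , -26.2]), array([64. , 44.3]), 3.9)
 rail 657 [0.5144 0.144  0.1529] [ 0.133 -0.973 -0.186] [0.507 0.132 0.135] [0.521 0.158 0.157]
 pan (array([523.4, 174.5]), array([196.5,  98.2]), 7.0)
```

>>> send_rows:
  targets: "0 -0.016 0.013 -0.034 0 0; 0.01 -0.032 0.026 -0.068 0 0; 0.03 -0.032 0.026 -0.068 0 0; 0.06 -0.032 0.026 -0.068 0 0; 0.09 -0.032 0.026 -0.068 0 0; 0.113 -0.032 0.026 -0.068 0 0; 0.113 -0.032 0.026 -0.068 0 0; 0.113 -0.032 0.026 -0.068 0 0"
  claw: 0.0918
  squeeze: 25

```text
time_s: 2.6
position: [0.4933, -0.026, 0.1142]
ee_rot: [1.159, 1.241, -1.159]
contact_force: [0.3, -0.2, 0.2]
width: 1.0
```

>>> send_rows:
  targets: "0 0 0 0 0 0; 0 0 0 0 0 0; 0 0 0 0 0 0; 0 0 0 0 0 0; 0 0 0 0 0 0; 0 0 0 0 0 0; 0 0 0 0 0 0; 0 0 0 0 0 0"
  claw: 0.0
  squeeze: 35

```text
time_s: 3.4
position: [0.4933, -0.026, 0.1141]
ee_rot: [1.159, 1.241, -1.159]
contact_force: [-0.9, -0.7, 0.2]
width: 0.352
```

>>> send_rows:
  targets: "0 0 0 0 0 0; 0 0 0 0 0 0; 0 0 0 0 0 0; 0 0 0 0 0 0"

```text
time_s: 3.8
position: [0.4932, -0.026, 0.114]
ee_rot: [1.159, 1.241, -1.159]
contact_force: [-0.0, 0.6, -1.7]
width: 0.279
```

>>> send_rows:
  targets: "-0.01 0 0 0 0 0; -0.03 0 0 0 0 0; -0.06 0 0 0 0 0; -0.09 0 0 0 0 0; -0.12 0 0 0 0 0; -0.15 0 0 0 0 0; -0.18 0 0 0 0 0; -0.196 0 0 0 0 0; -0.2 0 0 0 0 0; -0.2 0 0 0 0 0"

```text
time_s: 4.8
position: [0.4931, -0.026, 0.3143]
ee_rot: [1.159, 1.24, -1.159]
contact_force: [0.3, 0.1, -2.4]
width: 0.281
```

```bash
cat > d.py <<'E'
from h import *
import sys
for n in ['scene','side','wrist']:
    d=snap(n);cv2.imwrite(f'pics/{n}{sys.argv[1]}.png',d['image']);np.savez(f'{n}{sys.argv[1]}.npz',**d)
a=[cv2.imread(f'pics/{n}{sys.argv[1]}.png') for n in ['scene','side']]
cv2.imwrite(f'pics/m{sys.argv[1]}.png',cv2.resize(np.hstack(a),(800,300)))
s=sense();print(s['time_s'],s['position'],s['ee_rot'],s['contact_force'],s['width'])
E
python3 d.py 1
```

```text
4.95 [ 0.49268118 -0.02593152  0.31281864] [ 1.15821371  1.2430369  -1.16063414] [ 0.0821613   0.15205579 -2.42370825] 0.2836933780065703
```

View pics/m1.png

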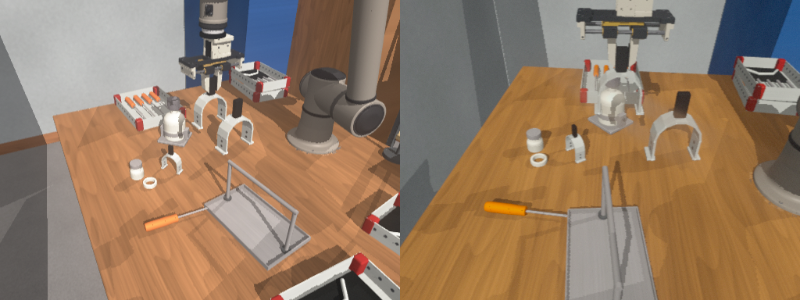

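>>> send_rows:
  targets: "0 0.001 -0.010 0 0 0; 0 0.003 -0.03 0 0 0; 0 0.006 -0.06 -0.01 0 0; 0 0.009 -0.09 -0.02 0 0; 0 0.012 -0.12 -0.03 0 0; 0 0.015 -0.15 -0.04 0 0; 0 0.018 -0.18 -0.05 0 0; 0 0.021 -0.21 -0.052 0 0; 0 0.025 -0.24 -0.052 0 0; 0 0.028 -0.265 -0.052 0 0; 0 0.029 -0.28 -0.052 0 0; 0 0.03 -0.288 -0.052 0 0; 0 0.03 -0.288 -0.052 0 0; 0 0.03 -0.288 -0.052 0 0"

```text
time_s: 6.35
position: [0.5031, 0.2627, 0.3128]
ee_rot: [1.119, 1.266, -1.123]
contact_force: [0.2, -0.3, -2.2]
width: 0.282
```

```bash
python3 d.py 2; cat > e.py <<'E'
from h import *
def box2(P):
    r=cv2.minAreaRect(P[:,:2].astype(np.float32)*1000);return np.round(r[0],1),np.round(r[1],1),round(r[2],1)
p=sense()['position']
for n in ['scene','side','wrist']:
    d=dict(np.load(n+'2.npz'));P=cloud(d).reshape(-1,3);x,y,z=P.T
    for lo,hi in [(.19,.21),(.21,.24),(.24,.27),(.27,.3)]:
        m=(abs(x-p[0])<.08)&(abs(y-p[1])<.06)&(z>lo)&(z<hi)
        if m.sum()>10: print(n,lo,m.sum(),box2(P[m]))
    m=(abs(x-p[0])<.03)&(abs(y-p[1])<.15)&(z>.135)&(z<.165)
    if m.sum()>20: 
        Q=P[m];c=Q.mean(0);v=np.linalg.svd(Q-c)[2];print(n,'rail',c.round(4),v[0].round(3),Q.min(0).round(3),Q.max(0).round(3))
E
python3 e.py
```

```text
6.5 [0.50321299 0.2625064  0.31313417] [ 1.12057717  1.26519361 -1.12288156] [-0.36027762 -0.55939949 -1.47114053] 0.2821151640652917
scene 0.19 236 (array([502.7, 262.7]), array([117.4,  44.9]), 6.7)
scene 0.21 438 (array([501.9, 262.1]), array([102.6,  46. ]), 6.8)
scene 0.24 442 (array([502.5, 261.7]), array([103.2,  46.4]), 7.1)
scene 0.27 614 (array([502.5, 262.9]), array([93.6, 46.6]), 6.0)
scene rail [0.4997 0.2924 0.1535] [-0.121  0.993  0.002] [0.477 0.132 0.135] [0.522 0.395 0.16 ]
side 0.19 526 (array([502.5, 261.1]), array([117.9,  46.4]), 6.6)
side 0.21 293 (array([494.2, 279.3]), array([104.7,  42.4]), 31.1)
side 0.24 315 (array([502.8, 260.8]), array([102.2,  46.6]), 6.8)
side 0.27 1694 (array([502.3, 261.9]), array([92.3, 46.1]), 6.1)
side rail [0.498  0.2934 0.154 ] [-0.12   0.993 -0.007] [0.48  0.132 0.135] [0.523 0.394 0.158]
wrist 0.19 349 (array([499.8, 272.7]), array([116.9,  22.9]), 6.9)
wrist 0.21 227 (array([499.6, 275.3]), array([99.8, 17.6]), 6.7)
wrist 0.24 156 (array([499.8, 274.2]), array([101.2,  22.1]), 5.2)
wrist 0.27 3397 (array([500.5, 269.1]), array([92.5, 30.4]), 7.1)
wrist rail [0.4925 0.3222 0.1539] [ 0.118 -0.993 -0.004] [0.479 0.244 0.148] [0.507 0.394 0.157]
```

View pics/m2.png

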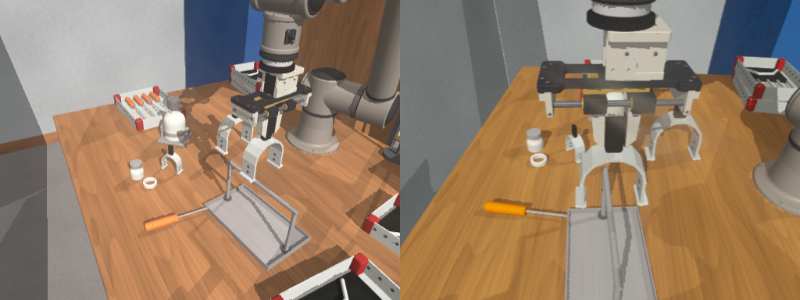

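>>> send_rows:
  targets: "0.01 0 0 0 0 0; 0.03 0 0 0 0 0; 0.06 0 0 0 0 0; 0.09 0 0 0 0 0; 0.115 0 0 0 0 0; 0.128 0 0 0 0 0; 0.133 0 0 0 0 0; 0.136 0 0 0 0 0; 0.138 0 0 0 0 0; 0.138 0 0 0 0 0"

```text
time_s: 7.5
position: [0.5032, 0.2626, 0.1756]
ee_rot: [1.121, 1.265, -1.122]
contact_force: [0.9, 0.1, -2.0]
width: 0.279
```

>>> send_rows:
  targets: "0.001 0 0 0 0 0; 0.002 0 0 0 0 0; 0.002 0 0 0 0 0"

```text
time_s: 7.8
position: [0.5036, 0.2627, 0.175]
ee_rot: [1.123, 1.264, -1.12]
contact_force: [-0.7, -0.5, 5.1]
width: 0.281
```

Contact with the bar registers at about 5 N up, and the TCP height is 0.175 as expected. Releasing.

>>> send_rows:
  targets: "0 0 0 0 0 0; 0 0 0 0 0 0; 0 0 0 0 0 0; 0 0 0 0 0 0; 0 0 0 0 0 0; 0 0 0 0 0 0; 0 0 0 0 0 0; 0 0 0 0 0 0; 0 0 0 0 0 0; 0 0 0 0 0 0"
  claw: 0.09

```text
time_s: 8.8
position: [0.5036, 0.2627, 0.175]
ee_rot: [1.123, 1.263, -1.12]
contact_force: [-0.3, -0.5, 0.3]
width: 0.977
```

```bash
python3 d.py 3
```

```text
8.95 [0.50357931 0.26273141 0.17496849] [ 1.12259985  1.26354954 -1.12033969] [ 0.10569408  0.25298895 -0.64631953] 0.9846480236211718
```

View pics/m3.png

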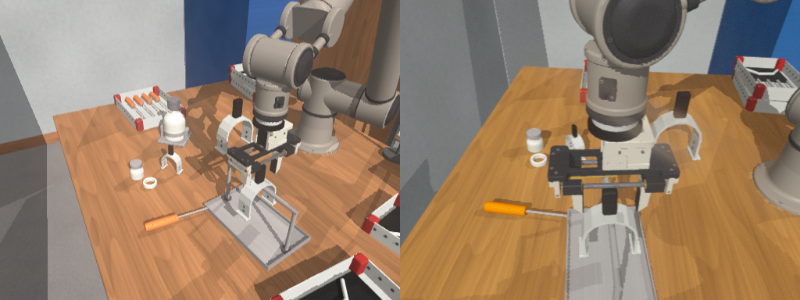

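>>> send_rows:
  targets: "-0.01 0 0 0 0 0; -0.03 0 0 0 0 0; -0.06 0 0 0 0 0; -0.1 0 0 0 0 0; -0.13 0 0 0 0 0; -0.15 -0.001 0.01 0.02 0 0; -0.155 -0.003 0.03 0.04 0 0; -0.155 -0.006 0.06 0.06 0 0; -0.155 -0.010 0.1 0.08 0 0; -0.155 -0.014 0.14 0.1 0 0; -0.155 -0.018 0.18 0.12 0 0; -0.155 -0.022 0.22 0.12 0 0; -0.155 -0.026 0.26 0.12 0 0; -0.155 -0.030 0.3 0.12 0 0; -0.155 -0.035 0.34 0.12 0 0; -0.155 -0.039 0.38 0.12 0 0; -0.155 -0.043 0.42 0.12 0 0; -0.155 -0.046 0.45 0.12 0 0; -0.155 -0.047 0.458 0.12 0 0; -0.155 -0.047 0.458 0.12 0 0"

```text
time_s: 10.95
position: [0.5109, -0.1986, 0.3296]
ee_rot: [1.213, 1.208, -1.21]
contact_force: [-0.1, 0.6, -0.5]
width: 0.984
```

```bash
python3 d.py 4; cat > f.py <<'E'
from h import *
import sys
k=sys.argv[1]
p=sense()['position']
def circ(q):
    A=np.c_[2*q[:,:2],np.ones(len(q))];b=(q[:,:2]**2).sum(1);s=np.linalg.lstsq(A,b,rcond=None)[0];return s[:2].round(4),np.sqrt(s[2]+s[:2]@s[:2]).round(4)
for n in ['scene','side','wrist']:
    d=dict(np.load(n+k+'.npz'));P=cloud(d).reshape(-1,3);x,y,z=P.T
    near=(abs(x-.51)<.045)&(abs(y+.285)<.045)
    for lo,hi in [(.148,.176),(.181,.19)]:
        m=near&(z>lo)&(z<hi)
        if m.sum()>10: print(n,lo,m.sum(),P[m].min(0).round(3),P[m].max(0).round(3),circ(P[m]),cv2.minEnclosingCircle(P[m][:,:2].astype(np.float32)))
    m=(abs(x-.505)<.1)&(abs(y-.262)<.06)
    for lo,hi in [(.055,.08),(.14,.165),(.205,.225)]:
        mm=m&(z>lo)&(z<hi)
        if mm.sum()>10:
            r=cv2.minAreaRect(P[mm][:,:2].astype(np.float32)*1000);print(n,'frame',lo,mm.sum(),r,P[mm,2].max().round(4))
E
python3 f.py 4
```

```text
11.1 [ 0.51114826 -0.1964516   0.32975131] [ 1.21092809  1.20981703 -1.20773069] [-0.24083664 -0.50089018  0.32844677] 0.9767438771902616
scene 0.148 134 [ 0.487 -0.29   0.148] [ 0.536 -0.255  0.176] (array([ 0.5114, -0.2821]), np.float64(0.0237)) ((0.5117867588996887, -0.2801009714603424), 0.02547617070376873)
scene 0.181 107 [ 0.488 -0.309  0.182] [ 0.537 -0.257  0.19 ] (array([ 0.5121, -0.2811]), np.float64(0.0188)) ((0.5123323798179626, -0.2827487587928772), 0.026224792003631592)
scene frame 0.055 274 ((499.1859130859375, 262.49334716796875), (119.954345703125, 45.05446243286133), 7.162103176116943) 0.08
scene frame 0.14 637 ((502.1931457519531, 262.3594970703125), (84.77630615234375, 92.29930877685547), 49.734710693359375) 0.1649
scene frame 0.205 107 ((504.5272216796875, 263.9712219238281), (17.88011932373047, 26.936378479003906), 84.48799896240234) 0.2187
side 0.148 213 [ 0.487 -0.282  0.148] [ 0.538 -0.257  0.176] (array([ 0.5122, -0.2835]), np.float64(0.0245)) ((0.5124927163124084, -0.28072428703308105), 0.02547609619796276)
side 0.181 147 [ 0.489 -0.311  0.181] [ 0.536 -0.2
[... 162 characters left out ...]
094, 261.751220703125), (116.90770721435547, 44.513004302978516), 6.392864227294922) 0.0796
side frame 0.14 1518 ((499.1266784667969, 280.21246337890625), (82.3013687133789, 83.39864349365234), 6.828400135040283) 0.1649
side frame 0.205 266 ((504.596923828125, 263.08038330078125), (25.72446632385254, 15.555168151855469), 6.08336877822876) 0.2176
wrist 0.148 298 [ 0.485 -0.28   0.148] [ 0.536 -0.257  0.176] (array([ 0.5106, -0.2833]), np.float64(0.0253)) ((0.5105054378509521, -0.2791544795036316), 0.025321878492832184)
wrist 0.181 548 [ 0.486 -0.281  0.181] [ 0.535 -0.257  0.187] (array([ 0.5107, -0.2747]), np.float64(0.0142)) ((0.5103352069854736, -0.27866852283477783), 0.024558398872613907)
```

View pics/m4.png

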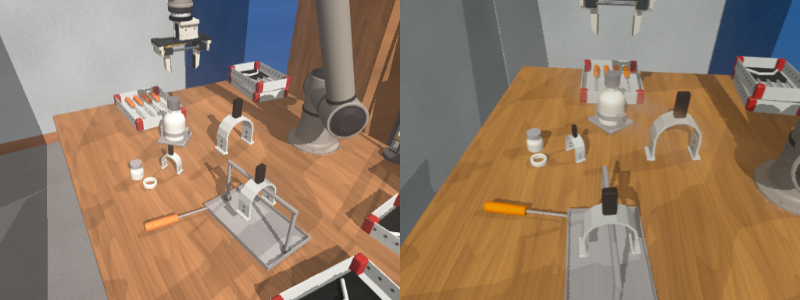

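View pics/wrist4.png

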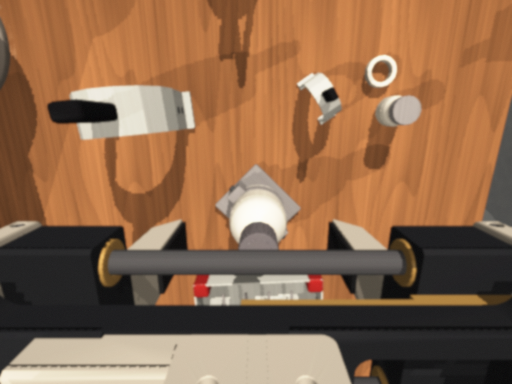

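The frame hangs on the bar with legs either side. Fits from all three cameras put the cap at about (0.5115, -0.283). Moving over it and down.

>>> send_rows:
  targets: "0 0 0.02 0 0 0; 0.02 0 0.05 0 0 0; 0.05 0 0.08 0 0 0; 0.08 0 0.0865 0 0 0; 0.11 0 0.0865 0 0 0; 0.14 0 0.0865 0 0 0; 0.165 0 0.0865 0 0 0; 0.178 0 0.0865 0 0 0; 0.18 0 0.0865 0 0 0; 0.18 0 0.0865 0 0 0; 0.18 0 0.0865 0 0 0"
  claw: 0.0918
  squeeze: 40

```text
time_s: 12.2
position: [0.5121, -0.2829, 0.1512]
ee_rot: [1.21, 1.207, -1.207]
contact_force: [-1.2, -0.4, -0.3]
width: 0.998
```

>>> send_rows:
  targets: "0 0 0 0 0 0; 0 0 0 0 0 0; 0 0 0 0 0 0; 0 0 0 0 0 0; 0 0 0 0 0 0; 0 0 0 0 0 0; 0 0 0 0 0 0; 0 0 0 0 0 0; 0 0 0 0 0 0"
  claw: 0.0
  squeeze: 45

```text
time_s: 13.1
position: [0.5123, -0.2829, 0.1512]
ee_rot: [1.211, 1.207, -1.206]
contact_force: [2.1, -0.0, -0.6]
width: 0.537
```

>>> send_rows:
  targets: "0.002 0 0 0 0 0; 0.004 0 0 0 0 0; 0.006 0 0 0 0 0; 0.0075 0 0 0 0 0; 0.0075 0 0 0 0 0; 0.0075 0 0 0 0 0"

```text
time_s: 13.7
position: [0.5124, -0.283, 0.1445]
ee_rot: [1.21, 1.206, -1.206]
contact_force: [-1.5, 1.0, 8.2]
width: 0.54
```

>>> send_rows:
  targets: "0.001 0 0 -0.08 0 0; 0.001 0 0 -0.2 0 0; 0.001 0 0 -0.32 0 0; 0.001 0 0 -0.44 0 0; 0.001 0 0 -0.56 0 0; 0.001 0 0 -0.68 0 0; 0.001 0 0 -0.8 0 0; 0.001 0 0 -0.92 0 0; 0.001 0 0 -1.02 0 0; 0.001 0 0 -1.08 0 0; 0.001 0 0 -1.08 0 0; 0.001 0 0 -1.08 0 0"

```text
time_s: 14.9
position: [0.513, -0.2836, 0.1447]
ee_rot: [0.383, 1.53, -0.385]
contact_force: [-0.5, -0.2, 8.7]
width: 0.536
```

```bash
python3 d.py 5; python3 -c "
from h import *
s=sense();print(s['torque'],s['qpos']);print(tcp()[:3,:3].round(3))"
```

```text
15.05 [ 0.5129491  -0.28365442  0.1446934 ] [ 0.38337635  1.52984453 -0.3847791 ] [-0.55883765 -0.08284858  8.02151216] 0.5382802534872132
[ 0.05223326 -0.01410121  0.00128769] [-0.63676138  0.52204237  1.47383868  0.00183902  1.13934371 -1.71796413]
[[ 0.006  0.471  0.882]
 [-0.002  0.882 -0.471]
 [-1.     0.001  0.007]]
```

View pics/m5.png

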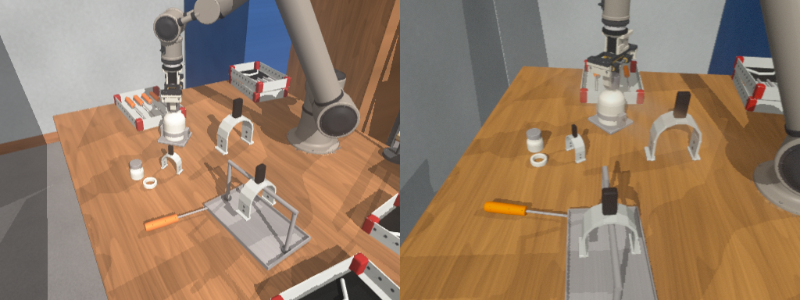

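>>> send_rows:
  targets: "-0.003 0 0 0 0 0; -0.006 0 0 0 0 0; -0.01 0 0 0 0 0; -0.013 0 0 0 0 0; -0.015 0 0 0 0 0; -0.015 0 0 0 0 0"

```text
time_s: 15.65
position: [0.5128, -0.2836, 0.1596]
ee_rot: [0.383, 1.53, -0.385]
contact_force: [0.2, 0.3, -0.7]
width: 0.54
```

It came free: the only load left is about the cap's weight. Lifting on.

>>> send_rows:
  targets: "-0.005 0 0 0 0 0; -0.015 0 0 0 0 0; -0.025 0 0 0 0 0; -0.035 0 0 0 0 0; -0.042 0 0 0 0 0; -0.045 0 0 0 0 0; -0.045 0 0 0 0 0; -0.045 0 0 0 0 0; -0.045 0 0 0 0 0"

```text
time_s: 16.55
position: [0.5123, -0.2834, 0.2041]
ee_rot: [0.384, 1.531, -0.385]
contact_force: [0.8, 0.3, -1.0]
width: 0.537
```

```bash
python3 d.py 6; python3 f.py 6 | grep frame; python3 - <<'E'
from h import *
d=dict(np.load('side6.npz'));im=d['image'];cv2.imwrite('pics/crop6.png',cv2.resize(im[60:180,190:340],(750,600),interpolation=cv2.INTER_CUBIC))
for n in['scene','side']:
    for t in['cap_mid','bottle_mouth','jar_mid','driver_grip','collar_mid']:
        print(n,t,[(np.round(x['uv']).tolist(),round(x['conf'],2)) for x in spot_point(n,t)])
E
```

```text
16.7 [ 0.5124273  -0.28341782  0.20420028] [ 0.38367327  1.53074476 -0.3845883 ] [ 0.75770555  0.48854927 -0.80074869] 0.5345232003811139
scene frame 0.055 269 ((499.5268249511719, 262.1912536621094), (119.47981262207031, 45.09236526489258), 7.043704986572266) 0.0798
scene frame 0.14 645 ((502.23907470703125, 262.07940673828125), (87.87590789794922, 89.31327056884766), 51.958492279052734) 0.165
scene frame 0.205 106 ((504.0687561035156, 263.0827941894531), (25.281883239746094, 15.965543746948242), 5.566955089569092) 0.2195
side frame 0.055 430 ((499.5058898925781, 262.1402893066406), (116.77964782714844, 44.85383987426758), 6.420624732971191) 0.08
side frame 0.14 1530 ((499.82318115234375, 280.07855224609375), (82.75012969970703, 83.81920623779297), 6.521727085113525) 0.1649
side frame 0.205 265 ((504.5543518066406, 262.6518859863281), (25.59988784790039, 15.91801929473877), 3.972639799118042) 0.217
scene cap_mid [([222.0, 114.0], 0.62)]
scene bottle_mouth [([223.0, 134.0], 0.72), ([330.0, 237.0], 0.25)]
scene jar_mid [([224.0, 122.0], 0.68), ([173.0, 221.0], 0.66)]
scene driver_grip [([215.0, 284.0], 0.81), ([331.0, 237.0], 0.26)]
scene collar_mid [([191.0, 234.0], 0.66), ([212.0, 280.0], 0.35)]
side cap_mid [([273.0, 80.0], 0.79)]
side bottle_mouth [([272.0, 104.0], 0.76), ([264.0, 334.0], 0.71)]
side jar_mid [([172.0, 178.0], 0.93), ([267.0, 257.0], 0.69), ([268.0, 99.0], 0.67)]
side driver_grip [([141.0, 269.0], 0.94)]
side collar_mid [([180.0, 203.0], 0.48), ([266.0, 338.0], 0.2)]
```

View pics/crop6.png

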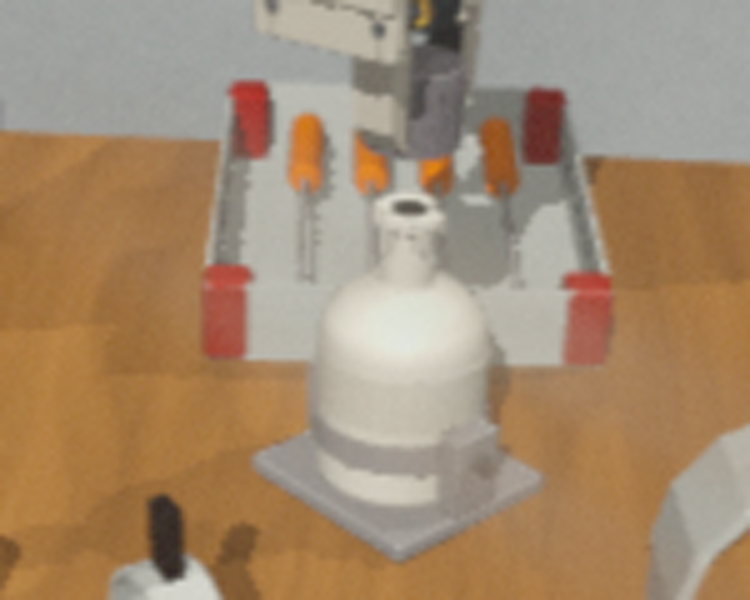

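View pics/scene6.png

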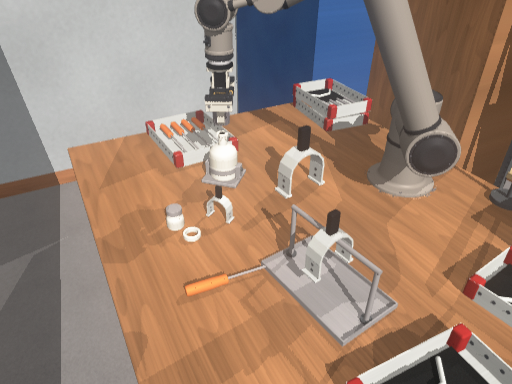

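The open neck shows at crop (408,208), with the gripped cap above it at (435,110). In the scene picture the frame hangs on the bar at (330,245), and the jar, ring and screwdriver are where they were. Handing in.

```bash
python3 -c "
from workcell import *
print(job_done())"
```

```text
the job is handed in; nothing more can be done
None
```

The frame is hanging over the drip bar and the bottle is open, with the cap held about 5 cm above the neck. I handed the job in at about 16.7 s of the 58 s allowed; no verdict is reported.

- **Frame:** I lifted the middle-sized frame by its handle, draped it near the middle of the bar and released it. In the last pictures it was still hanging with a leg on either side. Its handle was within about 2 mm of the bar's line and its yaw matched to about 3 degrees or better. The handle sat about 5 mm further along x than the feet, a slight lean of roughly 2 degrees. That is well inside the limit.
- **Cap:** I pressed it 6.7 mm down against about 8 N, which fits the spring, and turned it 62 degrees anticlockwise. It came off with no pull, and the load left was about its own weight of 0.7 N. In the last check the fingers still held it at about 49 mm opening, and the side picture showed the open neck below it.
- **Jar, screwdriver and ring:** None of the moves came near them, and they look unmoved in the final pictures. The networks' readings shifted by 4 pixels at most. They also gave some false jar, screwdriver, mouth and ring hits near the bottle and the bar, which I ignored after checking against the pictures.

I did not measure the cap's own rotation directly. I inferred it from the tool's turn and the cap coming free.

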